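Clear the dough press, unlatch it and hold its lid up

ROBOT

A 6-joint arm with a two-finger parallel gripper is mounted at the origin on a cart in front of the work surface, level with it; the furniture and walls round the work are solid. World frame = base frame: x ahead of the robot, y to its left, z up, the work surface at z = 0. Lengths are in mm, angles in rad, forces in N, time in s.
With the tool pointing down it reaches from about 300 to 775 mm from the base axis. Payload 14.6 kg.
Tool frame: the origin (TCP) lies at the very end of the fingers, on their centre line; the grasp point (between the pads) lies 19 mm behind it; z points along the fingers, y is the line along which they close (so a half turn about z gives the same grasp; the last joint's range is limited). The gripper opens to 94 mm and grips with 3 to 60 N. Pads are 16 mm wide; open, the fingers measure 119 mm over their backs; the gripper's body (75 mm by 177 mm) begins 78 mm behind the grasp point.
Start: joints at [-1.41, 0.3, 1.521, -0, 1.321, -0.067], TCP at [124.203, -535.782, 168.946] pointing down, gripper open.
Joint ranges: [-3.03, 3.03], [-0.79, 2.21], [0.23, 2.52], [-1.04, 4.18], [0, 3.07], [-2.55, 2.55]. Speed limits (rad/s): [2.22, 2.22, 2.57, 3.14, 3.14, 3.14].

INTERFACE

Orientations are given as [roll, pitch, yaw] about the fixed x, y, z axes, in that order (R = Rz(yaw) Ry(pitch) Rx(roll)).
In Python, from cell import manip, optics gives the robot as it stands.
- The arm moves only by the shell command python3 -m crank 'ROWS' [FORCE]. ROWS is JSON, a list of rows, each a list of 7 numbers: the opening in per cent of the stroke, from 0 (shut) to 100 (fully open), then the shift along the tool's x, y, z in mm, then the turn, a rotation vector about the tool's x, y, z in rad. A call has 1 to 10 rows; each row is the pose to reach, as a shift and turn from the pose commanded when the call began, along the tool's axes at that moment; what a row does not reach only later rows make up. A row lasts 1/10 s, in which the tool goes at most 50 mm and 8.59 degrees, less where a joint would pass 70% of its speed; a pose out of reach is approached as far as the arm can. A call with a gripper value outside its range is refused whole. The fingers move at their own pace and stop on an object; FORCE is the grip in N (left out, the last holds). Time passes only in rows, so rows that repeat a pose let the fingers close. It gives the time, the measured TCP pose, the force, the opening and the grip force at its end, in the units of the state.
- manip.read_state(): the state, without advancing time (a new reading comes with each control period).
- optics.camera(name): name is "scene" or "top" or "wrist"; returns (picture, depth): 420x560x3 uint8, red, green, blue; 420x560 float32, mm along the optical axis (not along the pixel's ray), 0 where there is no reading.
- optics.calibration(name): a dict with "camera_matrix" (3x3 intrinsics, pixels), "R" (3x3) and "t" (3): a world point X has camera coordinates R X + t. Camera axes: x right, y down, z forward; pixel columns grow to the right and rows downward; lengths in mm; the calibration is good to about 2 mm. A picture is of the moment at which its call begins: read the wrist's pose just before it. calibration takes no time and is no camera call; for the wrist camera it gives the pose at the moment of the call.
- manip.sign_off(): hands the job in; it is judged then, once.
The state is a dict: "clock": time; "joints": joint angles; "qd": joint speeds; "effort": joint torques, N m; "eef_pos": TCP position; "eef_rot": TCP orientation; "wrist_force": force on the tool from outside, world axes, zero at the start; "moment": the same for the moment, N m; "finger_gap": finger opening in mm; "finger_force": force on a finger pad.
Only numpy, scipy, OpenCV 4.12 (cv2) and the standard library are available. Lean on these libraries where they do the work, as an engineer would, in place of code of your own. Each camera call takes 0.05 s, during which the arm holds its last target. There are 200 camera calls.

TASK

Two biscuit cartons have been left on the lid of the dough press: stack both squarely, one on the other, on the third carton that stands on the counter to the left of the press, without shifting that one, and let go of them. Then pull the press's spring latch sideways by its upright black grip, lift the lid off the ball stud and raise its front a good 10 cm for a colleague to wipe the plates; the lid falls shut by itself, so finish still holding it up with the gripper. Leave the hand-soap bottle, scraper, brush and jam jar where they are.

Things in the scene. Friction and masses are not known exactly. Their poses are not given: they have to be found in the camera images.
- press: Cast-aluminium dough press fixed on the counter: base 165 (x) x 190 (y) x 30 mm, hinged lid 150 x 190 mm, flat lid top 54 mm above the counter when shut. Origin: on the counter under the base's middle; x points from latch (front, robot side) to hinge (back), y left, z up. 105 mm along -x the lid's tongue ends in a coupler (44 mm wide, top 62 mm up) over a 20 mm ball stud on the base.
- press_hinge (a point): Point on the hinge axis of the lid, at the middle of the press's back: 88 mm along the press's +x from its origin, 36 mm above the counter. The hinge axis runs along the press's y.
- press_lid (a joint): Angle of the lid in rad: 0 shut, grows as the front rises (limit 1.2). Free hinge; with its latch the lid weighs 0.9 kg, about 6 N to lift at the grip, and it falls shut when let go.
- press_latch (a joint): Travel of the latch slide in m: 0 sprung home (its fork grips under the ball and locks the lid), up to 0.018 pulled out along the press's -y (to the right). It must be out 0.013 or more for the lid to leave the ball; keep it out while the lid is lifted the first 25 mm. Spring: 6 N at home, 10 N fully out.
- latch_grip (a point): Middle of the latch's upright black plastic grip, the place to pinch: 12 mm thick along the press's y (pull direction), 26 mm wide along x, 46 mm tall. Shut and home it lies 105 mm along -x and 62 mm along -y from the press's origin, 87 mm up; the grip spans 62 to 108 mm height, no fixed part near it is above 62 mm. It moves with latch and lid, 193 mm before the hinge axis.
- carton_a: Closed brown cardboard biscuit carton with a white paper band, 88 (x) x 58 (y) x 42 (z) mm, about 0.14 kg; origin at the centre of its underside. One of two on the press's lid, the left one.
- carton_b: Carton of the same make and size; the right one of the two on the press's lid. Origin at the centre of its underside.
- carton_c: Carton of the same make and size, standing on the counter to the left of the press: the foot of the column. Origin at the centre of its underside.
- sanitiser: Pump bottle of hand soap, 60 x 77 x 173 mm, at the back left; leave it alone. Origin under its middle.
- scraper: Bench scraper with a round wooden handle, 111 x 107 x 25 mm, at the front between press and cartons; leave it alone. Origin under its middle.
- brush: Flat pastry brush, 36 x 176 x 11 mm, in front of the press, a little to the right; leave it alone. Origin under its middle.
- jam_jar: Small jam jar with a white lid, 45 mm across, 50 mm high, at the front left; leave it alone. Origin under its middle.

How it is judged (in metres and radians):
On the way, in this order (a step that is already met when the one before it is completed fails the run):
1. both cartons from the lid stand squarely on the third, let go and at rest (((horizontal distance between carton_a and carton_c below 0.01 m and z of carton_a in the frame of carton_c between 0.037 and 0.047 m and angle between the x axis of carton_a and the x axis of carton_c, either way round below 0.14 rad and horizontal distance between carton_b and carton_a below 0.01 m and z of carton_b in the frame of carton_a between 0.037 and 0.047 m and angle between the x axis of carton_b and the x axis of carton_a, either way round below 0.14 rad) or (horizontal distance between carton_b and carton_c below 0.01 m and z of carton_b in the frame of carton_c between 0.037 and 0.047 m and angle between the x axis of carton_b and the x axis of carton_c, either way round below 0.14 rad and horizontal distance between carton_a and carton_b below 0.01 m and z of carton_a in the frame of carton_b between 0.037 and 0.047 m and angle between the x axis of carton_a and the x axis of carton_b, either way round below 0.14 rad)) and angle between each of carton_a, carton_b, carton_c's own z axis and vertical below 0.08 rad and distance of carton_c from where it was at the start of the episode below 0.03 m and height (world z) of carton_c below 0.006 m and contact force between the fingers and carton_a below 0.3 N and contact force between the fingers and carton_b below 0.3 N and contact force between the fingers and carton_c below 0.3 N and linear speed of each of carton_a, carton_b, carton_c below 0.03 m/s), for 0.2 s.
2. the latch is pulled out sideways (value of joint press_latch above 0.008 m), for 0.05 s.
3. the lid is off the ball (value of joint press_lid above 0.15 rad), for 0.1 s.
At the end, for the whole second after the job is handed in: Both cartons stand on the third, each centred within 10 mm and square within 8 degrees on the one below, released, at rest; the third moved under 30 mm. The lid is still, above 0.42 rad (front 8 cm up), borne by the fingers; no carton or bystander touches the press (all of step 1 and value of joint press_lid above 0.42 rad and velocity of joint press_lid between -0.1 and 0.1 rad/s and contact force between the fingers and press above 1 N and contact force between press and carton_a below 0.3 N and contact force between press and carton_b below 0.3 N and contact force between press and carton_c below 0.3 N and contact force between press and sanitiser below 0.3 N and contact force between press and scraper below 0.3 N and contact force between press and brush below 0.3 N and contact force between press and jam_jar below 0.3 N); the arm keeps its last pose, push and grip.
It fails at once if the soap bottle is pushed more than 30 mm or tipped over (distance of sanitiser from where it was at the start of the episode above 0.03 m or angle between sanitiser's own z axis and vertical above 0.4 rad).
It fails at once if the scraper is pushed more than 30 mm or tipped over (distance of scraper from where it was at the start of the episode above 0.03 m or angle between scraper's own z axis and vertical above 0.4 rad).
It fails at once if the brush is pushed more than 30 mm or tipped over (distance of brush from where it was at the start of the episode above 0.03 m or angle between brush's own z axis and vertical above 0.4 rad).
It fails at once if the jam jar is pushed more than 30 mm or tipped over (distance of jam_jar from where it was at the start of the episode above 0.03 m or angle between jam_jar's own z axis and vertical above 0.4 rad).
It fails at once if a carton is dropped off the press or the column: it tips over (angle between any of carton_a, carton_b, carton_c's own z axis and vertical above 0.6 rad).
It also fails if it takes over 72 s, if anything falls off the work surface, if the arm or the gripper's body presses on something with over 40 N, if the wrist force passes 120 N, or if a joint passes its speed limit or range.

## Working session

There is one attempt and no reset: what is moved stays moved. The work goes in short steps, Python scripts to look and compute and a shell command to move; the robot and the scene stay as the last step left them, time stands still between calls to the robot, and variables do not carry over. Pictures are saved under pics/ and viewed, at most 10 in all, crops included, and the job is handed in when it is done.

```bash
mkdir -p pics; ls; cat > h.py <<'E'
import numpy as np, cv2
from cell import manip, optics
from scipy.spatial.transform import Rotation as Ro
def snap(n,f):
    c=optics.calibration(n); p,d=optics.camera(n)
    cv2.imwrite('pics/'+f+'.png',p[:,:,::-1]); np.savez('pics/'+f+'.npz',p=p,d=d,K=c['camera_matrix'],R=c['R'],t=c['t'])
def pt(f,u,v,z=None):
    a=np.load('pics/'+f+'.npz');K,R,t=a['K'],a['R'],a['t']
    r=np.linalg.inv(K)@np.array([u,v,1.])
    if z is None: s=np.median(a['d'][int(v)-1:int(v)+2,int(u)-1:int(u)+2])
    else:
        o=-R.T@t; w=R.T@r; s=(z-o[2])/w[2]
    return R.T@(r*s-t)
def state():
    s=manip.read_state(); print({k:np.round(s[k],3).tolist() for k in('clock','joints','eef_pos','eef_rot','wrist_force','finger_gap','finger_force')}); return s
E
python3 - <<'E'
from h import *
for n in('scene','top'): snap(n,n+'0')
s=state()
a=cv2.imread('pics/top0.png');b=cv2.imread('pics/scene0.png')
cv2.imwrite('pics/top0b.png',cv2.resize(a,(800,600)))
E
```

```text
pics
{'clock': 0.1, 'joints': [-1.41, 0.3, 1.521, -0.0, 1.321, -0.067], 'eef_pos': [124.17, -535.535, 168.451], 'eef_rot': [-3.141, -0.0, 0.228], 'wrist_force': [-0.405, -0.615, -0.671], 'finger_gap': 93.746, 'finger_force': 0.0}
```

View pics/top0b.png

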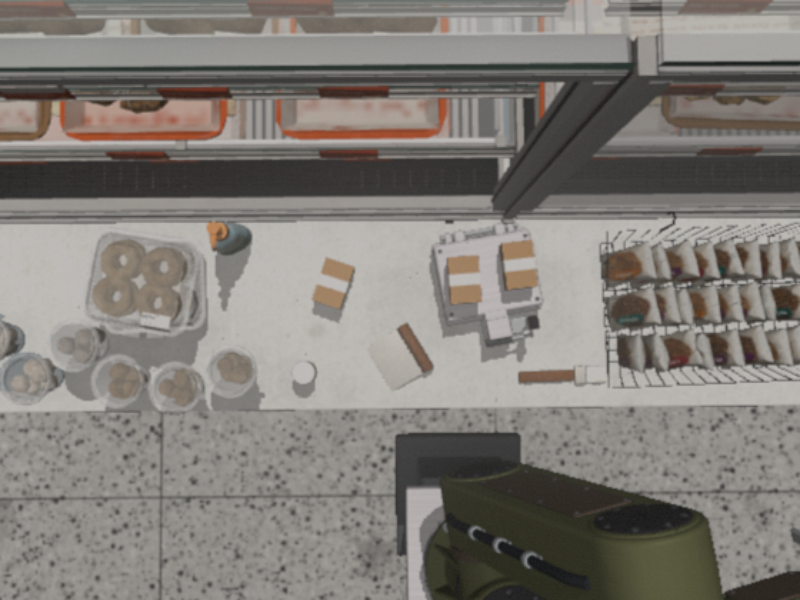

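View pics/scene0.png

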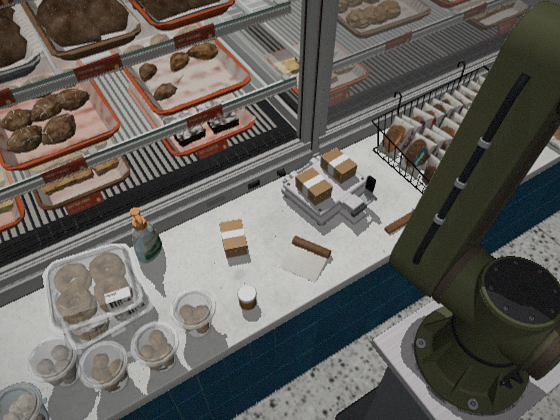

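The top view (800x600) shows carton C at about (334,283), A at (464,279), B at (519,265) and the grip at (532,321). I'll segment by depth height next.

```bash
cat >> h.py <<'E'
def cloud(f):
    a=np.load('pics/'+f+'.npz');K,R,t=a['K'],a['R'],a['t'];d=a['d'].astype(float)
    v,u=np.mgrid[0:d.shape[0],0:d.shape[1]]
    P=np.stack([(u-K[0,2])/K[0,0]*d,(v-K[1,2])/K[1,1]*d,d],-1)
    W=(P-t)@R; W[d==0]=np.nan; return W
def blob(f,zlo,zhi,box,minarea=20):
    W=cloud(f);m=(W[...,2]>zlo)&(W[...,2]<zhi)&(W[...,0]>box[0])&(W[...,0]<box[1])&(W[...,1]>box[2])&(W[...,1]<box[3])
    n,l=cv2.connectedComponents(m.astype(np.uint8),connectivity=4)
    for i in range(1,n):
        q=W[l==i]
        if len(q)<minarea: continue
        (c,s,an)=cv2.minAreaRect(q[:,:2].astype(np.float32))
        if s[0]<s[1]: s=s[::-1];an-=90
        an=(an+90)%180-90
        v,u=np.where(l==i)
        print(f,len(q),'c',np.round(c,1),'size',np.round(s,1),'long axis deg',round(an,1),'z',round(float(np.median(q[:,2])),1),'px',round(u.mean()),round(v.mean()))
E
python3 - <<'E'
from h import *
for f in('top0','scene0'):
    for u,v in ([(334,283),(464,279),(519,265),(532,321),(483,255),(303,373),(300,300)] if f=='top0' else []): print(u,v,pt(f,u*.7,v*.7).round(0))
c=optics.calibration('top');print(-c['R'].T@c['t'])
box=(250,800,-300,500)
for f in('top0','scene0'):
    print('high');blob(f,85,130,box); print('low');blob(f,33,50,box)
E
```

```text
334 283 [554. 298.  40.]
464 279 [554.  51.  99.]
519 265 [580. -52.  95.]
532 321 [475. -74.  96.]
483 255 [604.  10.  53.]
303 373 [380. 358.  48.]
300 300 [523. 370.  -0.]
[ 444.51520542  183.80490348 1407.1223802 ]
high
top0 8107 c [729.5 100.4] size [799.8 110.7] long axis deg 89.4 z 103.4 px 264 132
top0 153 c [641.1 484.5] size [46.7 27.2] long axis deg -3.5 z 106.2 px 162 164
top0 45 c [ 585.9 -213.6] size [103.8   8.9] long axis deg -0.1 z 113.1 px 425 182
top0 732 c [581.  -53.1] size [88.3 58.9] long axis deg 6.0 z 94.6 px 364 185
top0 584 c [ 583.1 -272.7] size [70.3 59.5] long axis deg 6.2 z 113.4 px 447 184
top0 722 c [554.2  49.9] size [88.2 58.7] long axis deg 4.6 z 94.5 px 325 196
top0 468 c [ 501.2 -276.3] size [70.9 45.1] long axis deg 2.9 z 109.3 px 450 215
top0 56 c [473.  -79.2] size [25.1 11.9] long axis deg 9.6 z 104.2 px 374 225
top0 514 c [ 414.1 -273.7] size [72.  52.2] long axis deg 1.7 z 111.3 px 449 246
top0 783 c [387.8 464.5] size [97.8 70.8] long axis deg -0.3 z 99.4 px 167 260
low
top0 306 c [649.1  14.8] size [154.8  28.6] long axis deg -79.4 z 42.8
[... 1511 characters left out ...]
.6] size [66.7 27.8] long axis deg 19.0 z 42.7 px 408 170
scene0 36 c [564.4  93. ] size [56.6  5.6] long axis deg 9.3 z 46.9 px 297 198
scene0 73 c [459.9 -72.1] size [54.5 20.7] long axis deg -33.0 z 42.0 px 368 197
scene0 60 c [459.7   4. ] size [61.8  9.7] long axis deg 10.1 z 45.0 px 347 209
scene0 20 c [510.2  84.3] size [32.1  3.6] long axis deg 9.2 z 46.3 px 311 209
scene0 661 c [553.8 299.7] size [93.5 58.1] long axis deg -18.9 z 41.0 px 233 235
scene0 52 c [627.  481.4] size [41.7  5.7] long axis deg -56.5 z 42.3 px 155 245
scene0 214 c [381.4 356.9] size [43.7 43.2] long axis deg 14.5 z 47.9 px 246 295
scene0 36 c [355.  483.3] size [33.2  6.7] long axis deg 89.3 z 42.8 px 202 331
```

```bash
cat >> h.py <<'E'
def goal(x,y,z,yaw,tilt=0):
    s=manip.read_state();R0=Ro.from_euler('xyz',s['eef_rot'])
    R1=Ro.from_euler('z',yaw)*Ro.from_euler('y',tilt)*Ro.from_euler('x',np.pi)
    print('shift',R0.inv().apply(np.array([x,y,z])-s['eef_pos']).round(1),'turn',(R0.inv()*R1).as_rotvec().round(3))
E
python3 - <<'E'
from h import *
goal(554.3,49.9,190,.087)
E
```

```text
shift [ 551.2 -473.2  -21. ] turn [-0.001  0.     0.141]
```

```bash
python3 -m crank '[[100,40,-30,-40,0,0,0],[100,80,-65,-40,0,0,0],[100,115,-95,-40,0,0,0.03],[100,150,-125,-40,0,0,0.05],[100,190,-160,-40,0,0,0.07],[100,225,-190,-40,0,0,0.09],[100,265,-225,-40,0,0,0.1],[100,300,-255,-40,0,0,0.12],[100,335,-290,-40,0,0,0.141],[100,375,-320,-40,0,0,0.141]]' 20; python3 -c "
from h import *
goal(554.3,49.9,190,.087)"
```

```text
clock: 1.1
eef_pos: [414.8, -140.9, 209.1]
eef_rot: [3.141, -0.0, 0.086]
wrist_force: [0.3, -1.5, 0.4]
finger_gap: 94.0
finger_force: 0.0
shift [ 155.4 -178.1   19.1] turn [ 0.    -0.    -0.001]
```

```bash
python3 -m crank '[[100,30,-35,0,0,0,0],[100,60,-70,0,0,0,0],[100,95,-105,5,0,0,0],[100,125,-140,10,0,0,0],[100,145,-165,15,0,0,0],[100,155.5,-178,19,0,0,0],[100,155.5,-178,19,0,0,0],[100,155.5,-178,19,0,0,0]]'; python3 -c "
from h import *
snap('wrist','w1')
box=(450,700,-150,200)
blob('w1',85,105,box)
goal(554.3,49.9,67,.087)"
```

```text
clock: 1.9
eef_pos: [553.3, 47.0, 189.9]
eef_rot: [3.141, 0.0, 0.087]
wrist_force: [-0.7, -0.8, -0.6]
finger_gap: 93.8
finger_force: 0.0
w1 4749 c [689.6  75.3] size [249.3  25.1] long axis deg 88.4 z 102.4 px 245 57
w1 881 c [ 683.4 -105.8] size [88.4  7.4] long axis deg -89.4 z 98.2 px 456 84
w1 4816 c [582.2 -54.1] size [88.  58.9] long axis deg 6.2 z 95.7 px 378 180
w1 4491 c [555.3  49.1] size [88.  57.9] long axis deg 3.7 z 95.7 px 278 197
shift [  1.2  -3.2 123.2] turn [ 0.    -0.    -0.001]
```

View pics/w1.png

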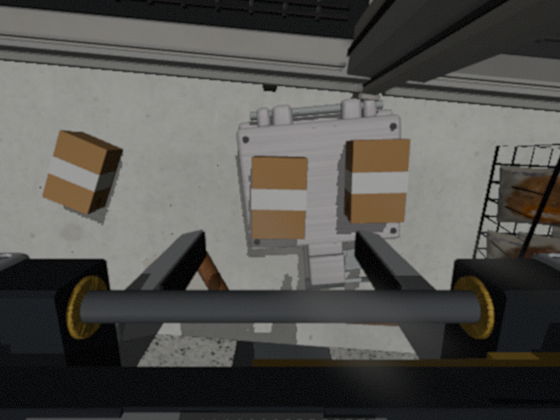

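The wrist view confirms A at px (278,197), B at (378,180) and C at (85,172), so I'm descending on A.

```bash
python3 -m crank '[[100,1.5,-3,45,0,0,0],[100,1.5,-3,90,0,0,0],[100,1.5,-3,123,0,0,0],[100,1.5,-3,123,0,0,0],[50,1.5,-3,123,0,0,0],[50,1.5,-3,123,0,0,0],[50,1.5,-3,123,0,0,0],[50,1.5,-3,123,0,0,0],[50,1.5,-3,123,0,0,0]]' 20;  python3 -m crank '[[50,0,0,-20,0,0,0],[50,0,0,-60,0,0,0],[50,0,0,-105,0,0,0],[50,0,0,-130,0,0,0],[50,0,0,-130,0,0,0],[50,0,0,-130,0,0,0]]' ;python3 -c "
from h import *
snap('wrist','w2')
s=state()
blob('w2',85,105,(450,700,-150,200))
blob('w2',33,50,(450,700,200,400))
blob('w2',150,190,(450,700,-50,200))
goal(553.9,300,190,-.328)"
```

```text
clock: 2.85
eef_pos: [555.2, 50.9, 67.6]
eef_rot: [3.142, -0.001, 0.087]
wrist_force: [0.6, 0.3, 0.1]
finger_gap: 57.1
finger_force: 0.0
clock: 3.45
eef_pos: [554.9, 51.0, 196.8]
eef_rot: [3.142, -0.0, 0.087]
wrist_force: [0.2, -0.7, -1.5]
finger_gap: 47.2
finger_force: 0.0
{'clock': 3.5, 'joints': [0.026, 0.297, 1.462, 0.0, 1.384, 1.51], 'eef_pos': [554.543, 50.919, 195.941], 'eef_rot': [-3.141, 0.001, 0.087], 'wrist_force': [0.143, -1.032, -0.585], 'finger_gap': 47.258, 'finger_force': 0.0}
w2 4457 c [689.6  75.4] size [249.3  25.1] long axis deg 88.4 z 102.5 px 249 61
w2 812 c [ 683.5 -106.4] size [87.2  7.2] long axis deg -89.8 z 98.3 px 456 88
w2 4619 c [582.2 -53.9] size [88.  58.9] long axis deg 6.1 z 95.7 px 379 181
w2 4301 c [555.2  49.3] size [88.3 58.2] long axis deg 3.7 z 95.6 px 282 197
w2 3585 c [554.9 299.8] size [88.6 59.3] long axis deg -18.7 z 41.4 px 82 172
w2 1478 c [680.5 -21.7] size [54.8 15.2] long axis deg 61.2 z 172.7 px 391 61
shift [  21.  -248.2    5.9] turn [0.    0.001 0.415]
```

The fingers hadn't finished closing, so the carton is still in place. I'll repeat with more closing time.

```bash
python3 -m crank '[[100,0,0,0,0,0,0],[100,0,0,0,0,0,0],[100,0,0,0,0,0,0],[100,0,0,0,0,0,0],[100,0,0,0,0,0,0],[100,0,0,0,0,0,0],[100,0,0,45,0,0,0],[100,0,0,90,0,0,0],[100,0,0,129,0,0,0],[100,0,0,129,0,0,0]]' 20;  python3 -m crank '[[40,0,0,0,0,0,0],[40,0,0,0,0,0,0],[40,0,0,0,0,0,0],[40,0,0,0,0,0,0],[40,0,0,0,0,0,0],[40,0,0,0,0,0,0],[40,0,0,0,0,0,0],[40,0,0,0,0,0,0],[40,0,0,0,0,0,0],[40,0,0,0,0,0,0]]'
```

```text
clock: 4.5
eef_pos: [552.2, 50.9, 63.5]
eef_rot: [-3.141, 0.008, 0.087]
wrist_force: [-0.1, -0.7, 0.9]
finger_gap: 93.9
finger_force: 0.0
clock: 5.5
eef_pos: [555.0, 50.9, 67.9]
eef_rot: [3.142, 0.0, 0.087]
wrist_force: [-0.1, 0.4, 0.5]
finger_gap: 37.6
finger_force: 0.0
```

```bash
python3 -c "
from h import *
snap('wrist','w3');snap('scene','s3')
s=state()
c=optics.calibration('wrist');print((-c['R'].T@c['t']).round(1))
a=cv2.imread('pics/w3.png');b=cv2.imread('pics/s3.png')[120:260,240:440]
cv2.imwrite('pics/m3.png',np.hstack([cv2.resize(a,(400,300)),cv2.resize(b,(400,300))]))"
```

```text
{'clock': 5.6, 'joints': [0.026, 0.418, 1.608, 0.0, 1.115, 1.51], 'eef_pos': [554.933, 50.936, 67.875], 'eef_rot': [-3.142, 0.0, 0.087], 'wrist_force': [-0.096, -0.358, 0.632], 'finger_gap': 37.843, 'finger_force': 0.0}
[621.1  57.1 284. ]
```

View pics/m3.png

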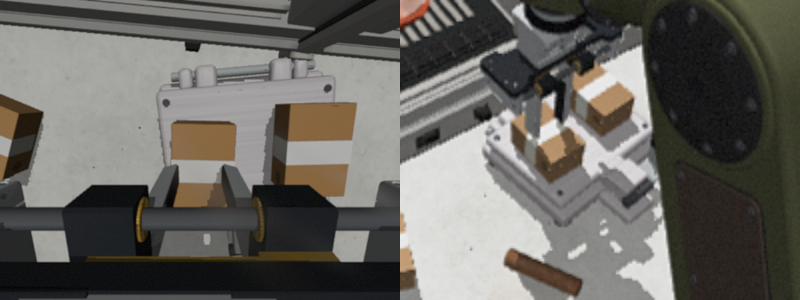

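```bash
python3 -c "
from h import *
W=cloud('s3');W3=cloud('w3')
b=cv2.imread('pics/s3.png')[140:220,290:360]
cv2.imwrite('pics/m4.png',np.hstack([cv2.resize(b,(400,457),interpolation=cv2.INTER_NEAREST),cv2.resize(cv2.imread('pics/w3.png')[150:380,180:380],(397,457))]))
blob('w3',85,105,(450,700,-150,200),100)
blob('s3',85,105,(450,660,-150,200))
"
```

```text
w3 9781 c [685.2  75.1] size [249.4  17.1] long axis deg 88.4 z 98.1 px 261 21
w3 234 c [696.3  12.4] size [35.8  5.2] long axis deg 90.0 z 103.6 px 384 2
w3 942 c [682.9 -85.9] size [46.5  6.4] long axis deg 89.9 z 96.6 px 531 51
w3 11668 c [582.2 -54. ] size [87.9 59.6] long axis deg 6.0 z 95.7 px 445 203
w3 9007 c [559.1  49.3] size [80.5 58.4] long axis deg 4.1 z 95.7 px 282 225
s3 478 c [579.7 -54.9] size [87.7 63.3] long axis deg 4.7 z 94.8 px 340 163
s3 498 c [554.6  49.9] size [90.5 61. ] long axis deg 4.8 z 94.7 px 315 184
```

View pics/m4.png

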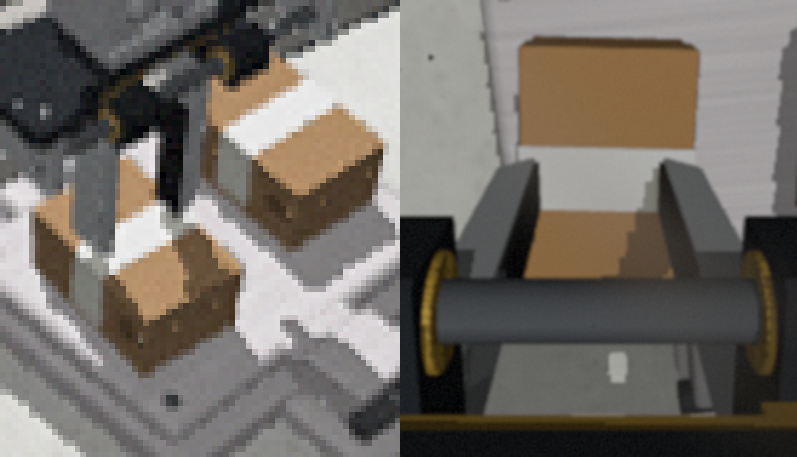

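```bash
python3 -c "
from h import *
W=cloud('s3')
for u in (305,307,309):
  print(u,[W[v,u].round(0).tolist() for v in range(165,192,2)])
W=cloud('w3')
# w3 fingers: crop->px
for u,v in [(180+515/1.985,150+170/1.985),(180+690/1.985-200+0,0)][:1]+[(180+ (515-400)/1.985,150+170/1.985),(180+(535-400)/1.985,150+165/1.985),(180+(690-400)/1.985,150+175/1.985)]: print(int(u),int(v),W[int(v),int(u)].round(1))
"
```

```text
305 [[523.0, 104.0, 216.0], [551.0, 83.0, 172.0], [554.0, 80.0, 161.0], [553.0, 81.0, 155.0], [550.0, 82.0, 150.0], [551.0, 81.0, 142.0], [551.0, 80.0, 134.0], [550.0, 81.0, 128.0], [547.0, 83.0, 123.0], [549.0, 81.0, 113.0], [558.0, 74.0, 93.0], [551.0, 78.0, 94.0], [554.0, 76.0, 81.0], [555.0, 75.0, 72.0]]
307 [[544.0, 82.0, 185.0], [543.0, 82.0, 179.0], [543.0, 82.0, 171.0], [545.0, 80.0, 162.0], [545.0, 80.0, 154.0], [545.0, 79.0, 146.0], [542.0, 81.0, 143.0], [nan, nan, nan], [545.0, 78.0, 123.0], [543.0, 79.0, 118.0], [553.0, 71.0, 95.0], [549.0, 74.0, 93.0], [545.0, 76.0, 91.0], [544.0, 77.0, 83.0]]
309 [[525.0, 90.0, 206.0], [543.0, 76.0, 176.0], [544.0, 75.0, 166.0], [544.0, 74.0, 159.0], [542.0, 76.0, 154.0], [543.0, 74.0, 145.0], [542.0, 75.0, 139.0], [545.0, 72.0, 127.0], [544.0, 72.0, 120.0], [546.0, 71.0, 110.0], [550.0, 67.0, 96.0], [544.0, 71.0, 96.0], [540.0, 73.0, 93.0], [537.0, 75.0, 89.0]]
439 235 [566.5 -54.   94.1]
237 235 [562.7  77.3 116.3]
248 233 [562.4  71.4 110.1]
326 238 [567.   25.9 121.3]
```

```bash
python3 -c "
from h import *
for f in('s3','w3'):
  W=cloud(f).reshape(-1,3)
  for y0,y1 in((66,90),(10,36)):
    q=W[(W[:,1]>y0)&(W[:,1]<y1)&(W[:,0]>530)&(W[:,0]<575)&(W[:,2]>98)&(W[:,2]<180)]
    print(f,y0,len(q),np.sort(q[:,2])[:12].round(1), 'x',np.percentile(q[:,0],[2,50,98]).round(1),'y',np.percentile(q[:,1],[2,98]).round(1))
"
```

```text
s3 66 145 [ 98.3  98.4  98.8  98.9  99.3 105.7 109.7 110.1 112.8 112.9 113.2 113.6] x [542.  547.1 561.8] y [70.  83.8]
s3 10 157 [ 98.6  98.6  98.6  99.2  99.7 100.6 103.7 104.  105.4 107.  107.6 108.7] x [544.3 551.4 565.4] y [19.7 34. ]
w3 66 1864 [104.1 104.5 104.6 105.4 105.4 105.6 105.6 105.8 105.9 106.  106.2 107. ] x [547.3 562.6 563.5] y [69.8 82.6]
w3 10 1856 [104.5 104.5 104.6 105.2 105.2 105.4 105.5 105.6 105.7 105.9 106.3 106.9] x [550.9 566.9 567.8] y [22.2 33.5]
```

```bash
python3 -c "
from h import *
for f,z in(('w1',189.9),('w2',196)):
  W=cloud(f).reshape(-1,3)
  q=W[(abs(W[:,1]-50)<75)&(W[:,0]>530)&(W[:,0]<575)&(W[:,2]>120)&(W[:,2]<300)]
  print(f,len(q),(np.percentile(q[:,2],[0,.5,1,2,5])-z).round(1),np.percentile(q[:,0],[50,99]).round(1))
s=state()
goal(555,49.6,67-37,.08)
"
```

```text
w1 5142 [35.9 37.7 38.6 40.2 44.3] [559.  568.6]
w2 3427 [36.4 38.4 39.6 40.7 44.6] [562.5 568.1]
{'clock': 5.6, 'joints': [0.026, 0.418, 1.608, 0.0, 1.115, 1.51], 'eef_pos': [554.933, 50.936, 67.875], 'eef_rot': [-3.142, 0.0, 0.087], 'wrist_force': [-0.096, -0.358, 0.632], 'finger_gap': 37.843, 'finger_force': 0.0}
shift [-0.   1.3 37.9] turn [-0.     0.     0.007]
```

Both views put the real fingertips about 37 mm above the reported TCP, at two different gaps, so the tool length is off. I'll apply that offset from now on.

```bash
python3 -m crank '[[100,0,1,0,0,0,0],[100,0,1,0,0,0,0],[100,0,1,0,0,0,0],[100,0,1,0,0,0,0],[100,0,1,0,0,0,0],[100,0,1,0,0,0,0],[100,0,1,0,0,0,0],[100,0,1,10,0,0,0],[100,0,1,25,0,0,0],[100,0,1,36,0,0,0]]' 20;  python3 -m crank '[[40,0,0,0,0,0,0],[40,0,0,0,0,0,0],[40,0,0,0,0,0,0],[40,0,0,0,0,0,0],[40,0,0,0,0,0,0],[40,0,0,0,0,0,0],[40,0,0,0,0,0,0],[40,0,0,0,0,0,0]]'
```

```text
clock: 6.6
eef_pos: [554.6, 49.9, 30.5]
eef_rot: [-3.142, 0.001, 0.087]
wrist_force: [0.0, 0.5, 0.2]
finger_gap: 93.9
finger_force: 0.0
clock: 7.4
eef_pos: [555.3, 49.9, 32.4]
eef_rot: [3.141, -0.001, 0.087]
wrist_force: [-1.1, -1.5, 6.4]
finger_gap: 58.3
finger_force: 19.9
```

```bash
python3 -m crank '[[40,0,0,-20,0,0,0],[40,0,0,-55,0,0,0],[40,0,0,-85,0,0,0],[40,0,0,-85,0,0,0],[40,0,0,-85,0,0,0]]' ;python3 -c "
from h import *
snap('wrist','w5')
s=state()
blob('w5',33,50,(450,700,200,400))
goal(554,300,115,-.328)"
```

```text
clock: 7.9
eef_pos: [554.8, 50.0, 116.5]
eef_rot: [-3.141, 0.0, 0.087]
wrist_force: [0.2, -0.6, -1.6]
finger_gap: 58.0
finger_force: 19.9
{'clock': 7.95, 'joints': [0.024, 0.364, 1.564, 0.0, 1.215, 1.508], 'eef_pos': [554.377, 49.962, 115.661], 'eef_rot': [-3.141, 0.002, 0.087], 'wrist_force': [-0.051, -0.085, -2.517], 'finger_gap': 58.054, 'finger_force': 19.94}
w5 5447 c [554.7 299.5] size [89.  59.6] long axis deg -18.9 z 41.4 px 31 181
shift [  21.3 -249.1    0.7] turn [0.    0.002 0.415]
```

```bash
python3 -m crank '[[40,2,-20,0,0,0,0.04],[40,4,-50,0,0,0,0.1],[40,7,-85,0,0,0,0.16],[40,10,-120,0,0,0,0.22],[40,13,-155,0,0,0,0.28],[40,16,-190,0,0,0,0.34],[40,19,-220,0,0,0,0.38],[40,21,-240,0,0,0,0.415],[40,21.5,-249,0,0,0,0.415],[40,21.5,-249,0,0,0,0.415]]' ;python3 -c "
from h import *
snap('wrist','w6')
s=state()
blob('w6',33,50,(450,700,200,400))
blob('w6',165,190,(480,640,220,380))
goal(554.3,299.9,66,-.328);goal(554.3,299.9,20+2,-.328)"
```

```text
clock: 8.95
eef_pos: [554.2, 300.2, 115.4]
eef_rot: [3.14, 0.002, -0.326]
wrist_force: [-0.3, -0.2, -3.0]
finger_gap: 58.0
finger_force: 19.9
{'clock': 9.0, 'joints': [0.437, 0.523, 1.334, -0.0, 1.286, 2.335], 'eef_pos': [554.521, 299.35, 115.805], 'eef_rot': [3.14, 0.001, -0.327], 'wrist_force': [0.343, 0.671, -0.96], 'finger_gap': 57.982, 'finger_force': 19.94}
w6 873 c [589.6 287.8] size [57.3 13.9] long axis deg 71.2 z 41.5 px 281 167
w6 12782 c [567.1 296.6] size [81.7 61. ] long axis deg 70.8 z 178.7 px 280 234
w6 880 c [515.9 314.8] size [57.7  7.4] long axis deg 71.3 z 178.6 px 280 327
shift [-0.3 -0.5 49.8] turn [0.001 0.001 0.001]
shift [-0.3 -0.6 93.8] turn [0.001 0.001 0.001]
```

```bash
python3 -m crank '[[40,0.5,-0.3,30,0,0,0],[40,0.5,-0.3,60,0,0,0],[40,0.5,-0.3,80,0,0,0],[40,0.5,-0.3,88,0,0,0],[40,0.5,-0.3,92,0,0,0],[40,0.5,-0.3,94,0,0,0],[40,0.5,-0.3,94,0,0,0],[40,0.5,-0.3,94,0,0,0]]'
```

```text
clock: 9.8
eef_pos: [555.9, 300.1, 23.9]
eef_rot: [-3.141, -0.001, -0.328]
wrist_force: [0.6, -0.3, -1.9]
finger_gap: 58.0
finger_force: 19.9
```

```bash
python3 -m crank '[[40,-0.5,0,1,0,0,0],[40,-0.5,0,2,0,0,0],[40,-0.5,0,2.5,0,0,0],[40,-0.5,0,2.5,0,0,0],[40,-0.5,0,2.5,0,0,0]]'
```

```text
clock: 10.3
eef_pos: [555.0, 300.2, 20.5]
eef_rot: [-3.142, 0.0, -0.328]
wrist_force: [-0.2, -0.0, -0.9]
finger_gap: 57.9
finger_force: 19.9
```

Close to contact, so I'll release, retreat and check.

```bash
python3 -m crank '[[70,0,0,0,0,0,0],[100,0,0,0,0,0,0],[100,0,0,0,0,0,0],[100,0,0,0,0,0,0],[100,0,0,0,0,0,0],[100,0,0,0,0,0,0],[100,0,0,-30,0,0,0],[100,0,0,-70,0,0,0],[100,0,0,-110,0,0,0],[100,0,0,-110,0,0,0]]'; python3 -c "
from h import *
snap('wrist','w7');snap('scene','s7')
s=state()
blob('w7',75,95,(450,650,200,400))
blob('s7',75,95,(450,650,200,400))
blob('w7',85,105,(450,650,-150,200))
goal(581.8,-53.6,115,.103)"
```

```text
clock: 11.3
eef_pos: [557.2, 301.2, 136.6]
eef_rot: [-3.135, -0.007, -0.328]
wrist_force: [-0.3, 0.2, 0.1]
finger_gap: 94.0
finger_force: 0.0
{'clock': 11.4, 'joints': [0.438, 0.51, 1.317, 0.0, 1.313, 2.337], 'eef_pos': [555.192, 300.243, 130.986], 'eef_rot': [-3.141, -0.001, -0.328], 'wrist_force': [-0.67, -0.02, -1.072], 'finger_gap': 93.934, 'finger_force': 0.0}
w7 5777 c [554.9 301. ] size [88.  58.3] long axis deg -19.8 z 83.7 px 282 210
s7 688 c [555.2 300.5] size [93.7 58.3] long axis deg -19.4 z 83.0 px 231 226
shift [139.2 326.4  15.8] turn [-0.001 -0.001 -0.431]
```

```bash
python3 -m crank '[[100,15,35,0,0,0,-0.05],[100,30,70,0,0,0,-0.1],[100,48,110,0,0,0,-0.16],[100,65,150,0,0,0,-0.22],[100,80,190,0,0,0,-0.28],[100,98,230,0,0,0,-0.34],[100,115,270,0,0,0,-0.4],[100,130,305,5,0,0,-0.431],[100,139,326,10,0,0,-0.431],[100,139,326,10,0,0,-0.431]]'; python3 -c "
from h import *
snap('wrist','w8')
blob('w8',85,105,(450,650,-150,200))
blob('w8',98,112,(440,500,-110,-50))
goal(581.8,-53.6,31,.103)"
```

```text
clock: 12.4
eef_pos: [580.4, -55.7, 118.1]
eef_rot: [-3.141, 0.004, 0.099]
wrist_force: [0.7, 0.3, -0.4]
finger_gap: 94.0
finger_force: 0.0
w8 7299 c [582.5 -54.2] size [87.8 58.4] long axis deg 6.0 z 95.7 px 279 213
w8 76 c [485.6 -78.4] size [11.2  4.3] long axis deg -84.7 z 101.2 px 295 325
w8 396 c [475.1 -79.9] size [25.5 12. ] long axis deg 9.9 z 107.3 px 296 338
shift [ 1.4 -0.3 87.7] turn [-0.001  0.003 -0.002]
```

```bash
python3 -m crank '[[100,1,0,30,0,0,0],[100,1,0,60,0,0,0],[100,1,0,80,0,0,0],[100,1,0,87,0,0,0],[100,1,0,87,0,0,0]]'; python3 -m crank '[[40,0,0,0,0,0,0],[40,0,0,0,0,0,0],[40,0,0,0,0,0,0],[40,0,0,0,0,0,0],[40,0,0,0,0,0,0],[40,0,0,0,0,0,0],[40,0,0,0,0,0,0],[40,0,0,0,0,0,0]]'; python3 -m crank '[[40,0,0,-20,0,0,0],[40,0,0,-55,0,0,0],[40,0,0,-95,0,0,0],[40,0,0,-120,0,0,0],[40,0,0,-120,0,0,0]]' ;python3 -c "
from h import *
state()
goal(554.9,300.4,150,-.337)"
```

```text
clock: 12.95
eef_pos: [582.0, -52.1, 32.7]
eef_rot: [-3.141, 0.002, 0.104]
wrist_force: [0.4, 0.2, 0.5]
finger_gap: 94.1
finger_force: 0.0
clock: 13.75
eef_pos: [582.7, -53.3, 33.8]
eef_rot: [3.141, -0.0, 0.103]
wrist_force: [-0.9, -1.3, 6.2]
finger_gap: 57.9
finger_force: 20.0
clock: 14.25
eef_pos: [583.9, -53.2, 156.8]
eef_rot: [3.14, -0.005, 0.103]
wrist_force: [0.1, 0.3, -1.5]
finger_gap: 58.0
finger_force: 20.0
{'clock': 14.25, 'joints': [-0.154, 0.387, 1.434, 0.0, 1.316, 1.314], 'eef_pos': [583.87, -53.225, 156.794], 'eef_rot': [3.14, -0.005, 0.103], 'wrist_force': [0.124, 0.319, -1.537], 'finger_gap': 57.959, 'finger_force': 19.998}
shift [   7.4 -354.7    6.4] turn [-0.    -0.006  0.44 ]
```

```bash
python3 -m crank '[[40,0,-30,0,0,0,0.04],[40,0,-70,0,0,0,0.1],[40,1,-115,0,0,0,0.16],[40,2,-160,0,0,0,0.22],[40,3,-205,0,0,0,0.28],[40,4,-250,0,0,0,0.34],[40,5,-290,3,0,0,0.39],[40,6,-325,3,0,0,0.44],[40,7,-347,3,0,0,0.44],[40,7.5,-354,3,0,0,0.44]]' ;  python3 -m crank '[[40,0,0,0,0,0,0],[40,0,0,0,0,0,0]]'; python3 -c "
from h import *
state()
goal(554.9,300.4,65,-.337)"
```

```text
clock: 15.25
eef_pos: [552.5, 301.5, 148.3]
eef_rot: [3.14, 0.002, -0.335]
wrist_force: [0.6, 0.6, -1.9]
finger_gap: 57.9
finger_force: 20.0
clock: 15.45
eef_pos: [553.7, 298.6, 149.8]
eef_rot: [3.141, 0.001, -0.338]
wrist_force: [0.2, 0.4, -1.1]
finger_gap: 57.8
finger_force: 20.0
{'clock': 15.45, 'joints': [0.436, 0.493, 1.299, -0.0, 1.351, 2.345], 'eef_pos': [553.687, 298.601, 149.771], 'eef_rot': [3.141, 0.001, -0.338], 'wrist_force': [0.214, 0.384, -1.067], 'finger_gap': 57.776, 'finger_force': 19.998}
shift [ 0.6 -2.2 84.8] turn [ 0.001  0.001 -0.001]
```

```bash
python3 -m crank '[[40,0.5,-2,30,0,0,0],[40,0.5,-2,60,0,0,0],[40,0.5,-2,75,0,0,0],[40,0.5,-2,82,0,0,0],[40,0.5,-2,84,0,0,0],[40,0.5,-2,85,0,0,0],[40,0.5,-2,85,0,0,0],[40,0.5,-2,85,0,0,0]]'; python3 -m crank '[[40,0,0,1,0,0,0],[40,0,0,2,0,0,0],[40,0,0,2,0,0,0],[40,0,0,2,0,0,0]]'
```

```text
clock: 16.25
eef_pos: [555.1, 301.6, 66.4]
eef_rot: [-3.141, -0.001, -0.337]
wrist_force: [0.2, -0.9, -2.4]
finger_gap: 57.8
finger_force: 20.0
clock: 16.65
eef_pos: [554.9, 301.5, 63.8]
eef_rot: [-3.141, -0.0, -0.337]
wrist_force: [-1.1, -0.7, 3.1]
finger_gap: 57.8
finger_force: 20.0
```

Contact felt (+3 N). Releasing.

```bash
python3 -m crank '[[70,0,0,0,0,0,0],[100,0,0,0,0,0,0],[100,0,0,0,0,0,0],[100,0,0,0,0,0,0],[100,0,0,0,0,0,0],[100,0,0,0,0,0,0],[100,0,0,-20,0,0,0],[100,0,0,-50,0,0,0],[100,0,0,-80,0,0,0],[100,0,0,-80,0,0,0]]'; python3 -c "
from h import *
snap('wrist','w9');snap('scene','s9')
s=state()
blob('w9',117,140,(450,650,200,400))
blob('s9',117,140,(450,650,200,400))
cv2.imwrite('pics/s9c.png',cv2.resize(cv2.imread('pics/s9.png')[140:300,180:420],(780,520)))
goal(475,-79.6,150,.168)"
```

```text
clock: 17.65
eef_pos: [556.4, 302.2, 148.0]
eef_rot: [-3.137, -0.005, -0.337]
wrist_force: [0.1, 0.5, -0.1]
finger_gap: 93.9
finger_force: 0.0
{'clock': 17.75, 'joints': [0.44, 0.502, 1.301, 0.0, 1.339, 2.348], 'eef_pos': [554.795, 301.525, 143.532], 'eef_rot': [-3.141, -0.0, -0.337], 'wrist_force': [-0.792, -0.203, -0.266], 'finger_gap': 94.001, 'finger_force': 0.0}
w9 7207 c [555.  302.4] size [87.6 58.4] long axis deg -19.2 z 125.7 px 281 217
s9 715 c [554.  302.1] size [91.4 58.4] long axis deg -19.4 z 125.0 px 229 215
shift [ 50.8 386.1  -6.6] turn [-0.    -0.001 -0.505]
```

View pics/s9c.png

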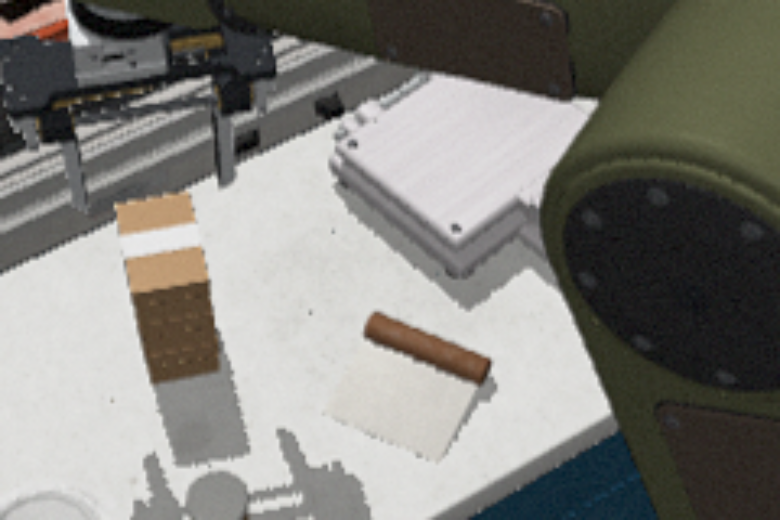

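Cartons are stacked squarely (column at crop px (170,290)). Next is the latch grip.

```bash
python3 -m crank '[[45,5,35,0,0,0,-0.05],[45,10,75,0,0,0,-0.12],[45,15,118,0,0,0,-0.18],[45,20,160,0,0,0,-0.24],[45,25,205,0,0,0,-0.3],[45,31,250,0,0,0,-0.36],[45,37,295,0,0,0,-0.42],[45,44,335,0,0,0,-0.47],[45,49,370,0,0,0,-0.505],[45,51,386,0,0,0,-0.505]]' ;  python3 -m crank '[[45,0,0,0,0,0,0],[45,0,0,0,0,0,0]]'; python3 -c "
from h import *
snap('wrist','w10')
state()
blob('w10',50,57,(400,680,-150,200),200)
blob('w10',96,112,(440,510,-120,-50))
goal(475,-79.6,33,.168)"
```

```text
clock: 18.75
eef_pos: [473.9, -81.9, 142.2]
eef_rot: [-3.141, 0.002, 0.167]
wrist_force: [0.5, 0.2, 0.1]
finger_gap: 42.3
finger_force: 0.0
clock: 18.95
eef_pos: [474.9, -79.3, 142.6]
eef_rot: [-3.141, 0.001, 0.167]
wrist_force: [0.4, -0.8, -0.5]
finger_gap: 42.1
finger_force: 0.0
{'clock': 19.0, 'joints': [-0.241, 0.173, 1.742, 0.0, 1.229, 1.162], 'eef_pos': [475.021, -78.891, 142.781], 'eef_rot': [-3.141, 0.001, 0.168], 'wrist_force': [0.599, -0.071, 1.144], 'finger_gap': 42.488, 'finger_force': 0.0}
w10 31854 c [554.   -3.8] size [188.2 176.4] long axis deg -80.1 z 54.1 px 216 92
w10 390 c [441.4 -22.4] size [54.5 19.4] long axis deg -71.6 z 53.8 px 221 225
w10 377 c [474.5 -80.1] size [25.6 10.7] long axis deg 9.6 z 107.4 px 281 214
shift [ -0.    0.8 109.8] turn [-0.001  0.001  0.   ]
```

View pics/w10.png

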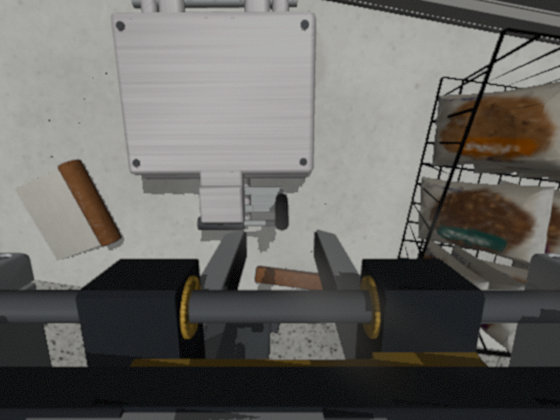

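Grip at px (281,214), between the fingers. Descending and pinching.

```bash
python3 -m crank '[[45,0,1,40,0,0,0],[45,0,1,80,0,0,0],[45,0,1,100,0,0,0],[45,0,1,109,0,0,0],[45,0,1,109,0,0,0],[45,0,1,109,0,0,0]]'; python3 -m crank '[[2,0,0,0,0,0,0],[2,0,0,0,0,0,0],[2,0,0,0,0,0,0],[2,0,0,0,0,0,0],[2,0,0,0,0,0,0],[2,0,0,0,0,0,0],[2,0,0,0,0,0,0]]' 50; python3 -c "
from h import *
state()"
```

```text
clock: 19.6
eef_pos: [476.0, -80.4, 35.4]
eef_rot: [3.141, -0.001, 0.168]
wrist_force: [-0.1, 0.2, 0.3]
finger_gap: 42.0
finger_force: 0.0
clock: 20.3
eef_pos: [475.4, -80.6, 34.6]
eef_rot: [3.142, -0.0, 0.168]
wrist_force: [-1.7, 1.9, 4.0]
finger_gap: 11.8
finger_force: 50.0
{'clock': 20.3, 'joints': [-0.244, 0.315, 1.845, 0.0, 0.981, 1.159], 'eef_pos': [475.405, -80.604, 34.627], 'eef_rot': [3.142, -0.0, 0.168], 'wrist_force': [-1.688, 1.94, 4.018], 'finger_gap': 11.798, 'finger_force': 49.994}
```

```bash
python3 -m crank '[[2,0,4,0,0,0,0],[2,0,8,0,0,0,0],[2,0,12,0,0,0,0],[2,0,16,0,0,0,0],[2,0,16,0,0,0,0],[2,0,16,0,0,0,0],[2,0,16,0,0,0,0]]' 50; python3 -c "
from h import *
s=state()
# lift arc: rigid about hinge; reported TCP treated as rigid w/ tool
h=np.array([0,0]);R0=Ro.from_euler('xyz',s['eef_rot']);g=np.array([475.,-80,87]);yaw=.17
X=np.array([np.cos(yaw),np.sin(yaw),0]);H=np.array(s['eef_pos']);
c=(np.array([474.6,-80.,0])+X*193);c[2]=36
ax=np.array([-np.sin(yaw),np.cos(yaw),0])
p=np.array(s['eef_pos'])
for a in np.arange(.05,.61,.05):
  q=Ro.from_rotvec(ax*a)
  print(round(a,2),R0.inv().apply(q.apply(p-c)+c-p).round(1),(R0.inv()*q*R0).as_rotvec().round(3))
"
```

```text
clock: 21.0
eef_pos: [478.1, -95.7, 34.6]
eef_rot: [-3.14, -0.0, 0.168]
wrist_force: [-1.1, 9.7, 5.6]
finger_gap: 11.5
finger_force: 50.0
{'clock': 21.0, 'joints': [-0.273, 0.326, 1.83, 0.001, 0.986, 1.129], 'eef_pos': [478.071, -95.739, 34.574], 'eef_rot': [-3.14, -0.0, 0.168], 'wrist_force': [-1.134, 9.659, 5.639], 'finger_gap': 11.486, 'finger_force': 49.996}
0.05 [ 0.2 -0.  -9.6] [-0.   -0.05  0.  ]
0.1 [  0.8  -0.  -19.2] [-0.  -0.1  0. ]
0.15 [  2.   -0.  -28.7] [-0.   -0.15  0.  ]
0.2 [  3.6  -0.1 -38.2] [-0.  -0.2  0. ]
0.25 [  5.6  -0.1 -47.6] [-0.001 -0.25   0.   ]
0.3 [  8.2  -0.1 -56.9] [-0.001 -0.3    0.   ]
0.35 [ 11.2  -0.1 -66. ] [-0.001 -0.35   0.   ]
0.4 [ 14.6  -0.1 -75. ] [-0.001 -0.4    0.   ]
0.45 [ 18.5  -0.1 -83.8] [-0.001 -0.45   0.001]
0.5 [ 22.9  -0.2 -92.3] [-0.001 -0.5    0.001]
0.55 [  27.6   -0.2 -100.7] [-0.001 -0.55   0.001]
0.6 [  32.8   -0.2 -108.8] [-0.001 -0.6    0.001]
```

```bash
python3 -c "
from h import *
for f in('scene0','top0'):
  W=cloud(f).reshape(-1,3)
  for z0 in range(150,700,50):
    q=W[(W[:,1]>-220)&(W[:,1]<60)&(W[:,2]>z0)&(W[:,2]<z0+50)&(W[:,0]>600)]
    if len(q): print(f,z0,len(q),q[:,0].min().round(0),np.percentile(q[:,0],2).round(0))
"
```

```text
scene0 150 930 671.0 673.0
scene0 200 994 671.0 673.0
scene0 250 4201 670.0 677.0
scene0 300 1214 669.0 673.0
scene0 350 1323 670.0 673.0
scene0 400 1560 671.0 673.0
scene0 450 1817 671.0 673.0
scene0 500 270 671.0 672.0
top0 150 355 672.0 673.0
top0 200 401 672.0 672.0
top0 250 2004 672.0 679.0
top0 300 541 672.0 673.0
top0 350 589 672.0 673.0
top0 400 829 672.0 673.0
top0 450 1418 671.0 673.0
top0 500 972 672.0 673.0
top0 550 1160 672.0 673.0
top0 600 1581 672.0 673.0
top0 650 1636 672.0 673.0
```

The fixture front is at x≈671, so a rigid 0.55 rad tilt would bring the wrist close to it. I'll let the latch return home, release, pre-tilt the hand by -0.25 rad and pinch again.

```bash
python3 -m crank '[[2,0,-5,0,0,0,0],[2,0,-10,0,0,0,0],[2,0,-15.5,0,0,0,0],[2,0,-15.5,0,0,0,0],[45,0,-15.5,0,0,0,0],[45,0,-15.5,0,0,0,0],[45,0,-15.5,0,0,0,0],[45,0,-15.5,0,0,0,0],[45,0,-15.5,0,0,0,0],[45,0,-15.5,0,0,0,0]]' ; python3 -c "
from h import *
s=state()
g=np.array([474.6,-80.3,89]);yaw=.17
for t in(-.1,-.18,-.25):
  zt=Ro.from_euler('z',yaw).apply([-np.sin(t),0,-np.cos(t)])
  print(t);goal(*(g+56*zt),yaw,t)
"
```

```text
clock: 22.0
eef_pos: [475.4, -81.2, 34.4]
eef_rot: [-3.142, 0.0, 0.168]
wrist_force: [-0.4, 0.0, -0.5]
finger_gap: 42.6
finger_force: 0.0
{'clock': 22.0, 'joints': [-0.245, 0.316, 1.845, -0.0, 0.981, 1.158], 'eef_pos': [475.392, -81.217, 34.396], 'eef_rot': [-3.142, 0.0, 0.168], 'wrist_force': [-0.413, 0.001, -0.457], 'finger_gap': 42.615, 'finger_force': 0.0}
-0.1
shift [ 5.  -1.   1.1] turn [ 0.     0.1   -0.002]
-0.18
shift [ 9.4 -1.1  0.5] turn [ 0.     0.18  -0.002]
-0.25
shift [13.2 -1.1 -0.3] turn [ 0.     0.25  -0.002]
```

```bash
python3 -m crank '[[45,5,-1,0,0,0.1,0],[45,9.5,-1,0,0,0.18,0],[45,13,-1,0,0,0.25,0],[45,13,-1,0,0,0.25,0],[45,13,-1,0,0,0.25,0]]'; python3 -m crank '[[2,0,0,0,0,0,0],[2,0,0,0,0,0,0],[2,0,0,0,0,0,0],[2,0,0,0,0,0,0],[2,0,0,0,0,0,0],[2,0,0,0,0,0,0],[2,0,0,0,0,0,0]]' 50; python3 -c "
from h import *
s=state();R0=Ro.from_euler('xyz',s['eef_rot']);yaw=.17
print('pull',R0.inv().apply([16*np.sin(yaw),-16*np.cos(yaw),0]).round(1))
X=np.array([np.cos(yaw),np.sin(yaw),0]);c=np.array([474.6,-80.3,0])+X*193;c[2]=36
ax=np.array([-np.sin(yaw),np.cos(yaw),0]);pl=16*np.array([np.sin(yaw),-np.cos(yaw),0])
p=np.array(s['eef_pos'])+pl
for a in np.arange(.05,.61,.05):
  q=Ro.from_rotvec(ax*a)
  print(round(a,2),R0.inv().apply(q.apply(p-c)+c-p).round(1),(R0.inv()*q*R0).as_rotvec().round(3))
"
```

```text
clock: 22.5
eef_pos: [488.1, -78.2, 34.7]
eef_rot: [3.141, -0.249, 0.168]
wrist_force: [-0.1, -0.6, -0.9]
finger_gap: 42.3
finger_force: 0.0
clock: 23.2
eef_pos: [488.2, -78.3, 34.5]
eef_rot: [3.141, -0.25, 0.168]
wrist_force: [1.4, -5.2, -3.1]
finger_gap: 11.7
finger_force: 50.0
{'clock': 23.2, 'joints': [-0.303, 0.214, 2.007, 0.174, 0.703, 0.98], 'eef_pos': [488.203, -78.263, 34.453], 'eef_rot': [3.141, -0.25, 0.168], 'wrist_force': [1.43, -5.194, -3.069], 'finger_gap': 11.725, 'finger_force': 49.994}
pull [ 0. 16.  0.]
0.05 [ 2.4  0.  -8.6] [-0.   -0.05 -0.  ]
0.1 [  5.1   0.  -17.2] [-0.  -0.1 -0. ]
0.15 [  8.4   0.  -25.5] [-0.   -0.15 -0.  ]
0.2 [ 12.    0.  -33.7] [-0.  -0.2 -0. ]
0.25 [ 16.    0.  -41.7] [-0.001 -0.25  -0.   ]
0.3 [ 20.4   0.  -49.5] [-0.001 -0.3   -0.   ]
0.35 [ 25.3   0.  -57.1] [-0.001 -0.35  -0.   ]
0.4 [ 30.4   0.  -64.4] [-0.001 -0.4   -0.   ]
0.45 [ 36.   -0.  -71.4] [-0.001 -0.45  -0.   ]
0.5 [ 41.9  -0.  -78.2] [-0.001 -0.5   -0.   ]
0.55 [ 48.1  -0.  -84.7] [-0.001 -0.55  -0.001]
0.6 [ 54.6  -0.  -90.8] [-0.001 -0.6   -0.001]
```

```bash
python3 -m crank '[[2,0,4,0,0,0,0],[2,0,8,0,0,0,0],[2,0,12,0,0,0,0],[2,0,16.5,0,0,0,0],[2,0,16.5,0,0,0,0],[2,0,16.5,0,0,0,0]]' 50; python3 -c "
from h import *
s=state()"
```

```text
clock: 23.8
eef_pos: [490.8, -93.3, 34.4]
eef_rot: [-3.14, -0.25, 0.168]
wrist_force: [3.6, 10.1, -0.9]
finger_gap: 11.5
finger_force: 50.0
{'clock': 23.8, 'joints': [-0.336, 0.227, 1.991, 0.186, 0.713, 0.939], 'eef_pos': [490.827, -93.306, 34.357], 'eef_rot': [-3.14, -0.25, 0.168], 'wrist_force': [3.606, 10.115, -0.888], 'finger_gap': 11.545, 'finger_force': 49.992}
```

Spring force is 10 N, so the latch is out. Lifting along the hinge arc, checking partway.

```bash
python3 -m crank '[[2,1.2,0,-4.3,0,-0.025,0],[2,2.4,0,-8.6,0,-0.05,0],[2,3.7,0,-13,0,-0.075,0],[2,5.1,0,-17.2,0,-0.1,0],[2,6.7,0,-21.4,0,-0.125,0],[2,8.4,0,-25.5,0,-0.15,0],[2,10.2,0,-29.6,0,-0.175,0],[2,12,0,-33.7,0,-0.2,0],[2,12,0,-33.7,0,-0.2,0],[2,12,0,-33.7,0,-0.2,0]]' 50; python3 -c "
from h import *
s=state();snap('scene','s11')
cv2.imwrite('pics/s11c.png',cv2.resize(cv2.imread('pics/s11.png')[110:270,220:460],(780,520)))
s=manip.read_state();R0=Ro.from_euler('xyz',s['eef_rot']);yaw=.17
X=np.array([np.cos(yaw),np.sin(yaw),0]);c=np.array([474.6,-80.3,0])+X*193;c[2]=36
ax=np.array([-np.sin(yaw),np.cos(yaw),0]);p=np.array(s['eef_pos'])
for a in np.arange(.05,.41,.05):
  q=Ro.from_rotvec(ax*a)
  print(round(a,2),R0.inv().apply(q.apply(p-c)+c-p).round(1),(R0.inv()*q*R0).as_rotvec().round(3))
"
```

```text
clock: 24.8
eef_pos: [493.8, -92.4, 69.5]
eef_rot: [-3.139, -0.049, 0.168]
wrist_force: [-0.2, 9.7, -4.0]
finger_gap: 11.9
finger_force: 50.0
{'clock': 24.8, 'joints': [-0.272, 0.276, 1.801, 0.027, 1.021, 1.117], 'eef_pos': [493.755, -92.407, 69.506], 'eef_rot': [-3.139, -0.049, 0.168], 'wrist_force': [-0.185, 9.692, -3.971], 'finger_gap': 11.887, 'finger_force': 49.995}
0.05 [ 2.3 -0.  -8.7] [-0.   -0.05  0.  ]
0.1 [  5.1  -0.  -17.2] [-0.  -0.1  0. ]
0.15 [  8.3  -0.1 -25.6] [-0.   -0.15  0.  ]
0.2 [ 11.8  -0.1 -33.8] [-0.  -0.2  0. ]
0.25 [ 15.8  -0.1 -41.8] [-0.    -0.25   0.001]
0.3 [ 20.2  -0.1 -49.6] [-0.    -0.3    0.001]
0.35 [ 25.   -0.2 -57.2] [-0.001 -0.35   0.001]
0.4 [ 30.2  -0.2 -64.5] [-0.001 -0.4    0.001]
```

View pics/s11c.png

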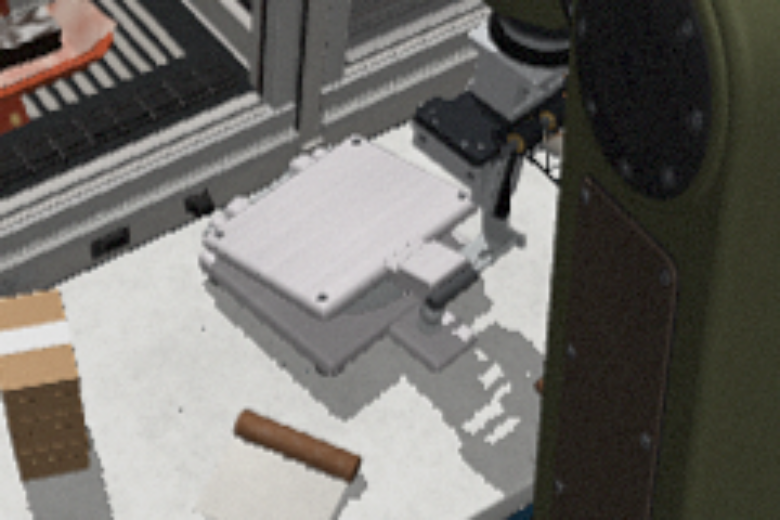

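The lid is off the ball (stud visible at (430,312)). Continuing to about 0.55 rad.

```bash
python3 -m crank '[[2,1.1,0,-4.3,0,-0.025,0],[2,2.3,0,-8.7,0,-0.05,0],[2,5.1,0,-17.2,0,-0.1,0],[2,8.3,0,-25.6,0,-0.15,0],[2,11.8,0,-33.8,0,-0.2,0],[2,15.8,0,-41.8,0,-0.25,0],[2,20.2,0,-49.6,0,-0.3,0],[2,22.5,0,-53.5,0,-0.325,0],[2,25,0,-57.2,0,-0.35,0],[2,25,0,-57.2,0,-0.35,0]]' 50; python3 -m crank '[[2,0,0,0,0,0,0],[2,0,0,0,0,0,0],[2,0,0,0,0,0,0],[2,0,0,0,0,0,0],[2,0,0,0,0,0,0]]'; python3 -c "
from h import *
s=state();snap('scene','s12')
for P in (1,):
  W=cloud('s12').reshape(-1,3);yaw=.17;X=np.array([np.cos(yaw),np.sin(yaw)])
  o=np.array([474.6,-80.3])+X*193
  d=(W[:,:2]-o)@X; l=(W[:,:2]-o)@np.array([-X[1],X[0]])
  m=(d>-160)&(d<-30)&(l>70)&(l<150)&(W[:,2]>60)&(W[:,2]<170)
  print('lid slope',m.sum(),-np.arctan(np.polyfit(d[m],W[m,2],1)[0]))
blob('s12',117,140,(450,650,200,400))
cv2.imwrite('pics/s12c.png',cv2.resize(cv2.imread('pics/s12.png')[110:270,180:420],(780,520)))
"
```

```text
clock: 25.85
eef_pos: [515.8, -88.6, 127.8]
eef_rot: [-3.139, 0.303, 0.17]
wrist_force: [-2.5, 8.4, -2.3]
finger_gap: 11.7
finger_force: 50.0
clock: 26.35
eef_pos: [515.6, -88.6, 127.6]
eef_rot: [-3.139, 0.301, 0.169]
wrist_force: [0.3, 9.5, -6.1]
finger_gap: 11.4
finger_force: 50.0
{'clock': 26.35, 'joints': [-0.182, 0.48, 1.404, -0.1, 1.543, 1.237], 'eef_pos': [515.577, -88.643, 127.559], 'eef_rot': [-3.139, 0.301, 0.169], 'wrist_force': [0.288, 9.517, -6.133], 'finger_gap': 11.41, 'finger_force': 50.002}
lid slope 701 0.512946540839689
s12 715 c [553.7 302.3] size [92.3 58.3] long axis deg -19.0 z 124.9 px 229 215
```

View pics/s12c.png

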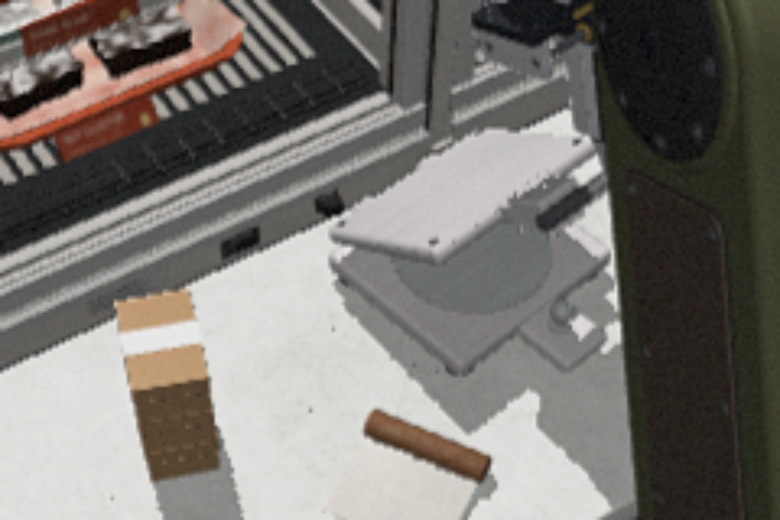

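```bash
python3 -m crank '[[2,0.9,0,-1.8,0,-0.005,0],[2,1.8,0,-3.6,0,-0.01,0],[2,2.7,0,-5.4,0,-0.015,0],[2,3.6,0,-7.2,0,-0.02,0],[2,3.6,0,-7.2,0,-0.02,0],[2,3.6,0,-7.2,0,-0.02,0],[2,3.6,0,-7.2,0,-0.02,0],[2,3.6,0,-7.2,0,-0.02,0]]' 50; python3 -c "
from h import *
s=state();print(np.abs(s['qd']).max());manip.sign_off()"
```

```text
clock: 27.2
eef_pos: [520.0, -87.8, 133.0]
eef_rot: [-3.138, 0.324, 0.17]
wrist_force: [-5.7, 8.2, -7.2]
finger_gap: 11.4
finger_force: 50.0
{'clock': 27.2, 'joints': [-0.176, 0.5, 1.366, -0.105, 1.583, 1.241], 'eef_pos': [519.98, -87.809, 132.975], 'eef_rot': [-3.138, 0.324, 0.17], 'wrist_force': [-5.711, 8.166, -7.195], 'finger_gap': 11.354, 'finger_force': 49.993}
0.0025689356755604566
the job is handed in; nothing more can be done
```

I handed the job in at 27.2 s with both cartons stacked squarely on the third, each within about 2 mm, and the lid off the ball stud, held up by its latch grip at about 0.55 rad (front about 10 cm up); the verdict was not shown to me.

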